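# Release the core clamp with its reversible ratchet

### The job

The blue core clamp was tightened with the ratchet that still sits on its hex bolt, so the ratchet's red direction selector stands on the tighten side. Flip the selector across to the loosen side, then swing the handle anticlockwise (seen from above) so that the bolt backs off, until the bolt comes firmly up against its stop: you feel the handle go clearly heavier, lean on it for a moment, but do not force it. Leave the selector on the loosen side and do not disturb the core in the clamp or the other things on the table.

Things in the scene. Friction and masses are not known exactly. Their poses are not given: they have to be found in the camera images.
- clamp: Blue steel core clamp, fixed. Origin on the vertical axis of the hex bolt, at table height; z up. Base plate 170 x 250 x 12 mm, from 40 mm on the -y side of the origin to 210 mm on its +y side; pedestal 70 x 70 mm under the bolt, top at 40 mm; jaws and core (up to 75 mm high) 98 to 195 mm along +y. More than 18 N between robot and any part of the ratchet would damage it.
- ratchet: Steel ratchet turning about the bolt's vertical axis (cannot be lifted off). Origin on that axis at table height, x along the handle, z up. Round head 74 mm across, 64 to 88 mm above the table; neck 42 mm wide to 65 mm from the axis; round handle, centre line 76 mm above the table: 18 mm thick from 65 to 90 mm out, black grip 24 mm thick from 90 to 205 mm out.
- handle_grip (a point): Point on the grip's centre line, 150 mm from the bolt axis, 76 mm up. Free space under and beside the handle all along its swing. Selector on loosen: swung anticlockwise from above it has up to 0.5 rad of play, then turns the bolt against about 0.8 N m of friction (6 N at 140 mm); swung clockwise it clicks freely. On tighten: the reverse.
- head_top (a point): Centre of the flat top of the ratchet head, on the bolt axis, 88 mm above the table.
- selector_tab (a point): Centre of the top of the selector's upright red tab: 12 mm along the arm, 8 mm wide, 18 mm tall, top 107 mm above the table, 19 mm above the head. The selector pivots on a vertical pin 41 mm from the bolt axis on the handle side; its arm points from the pin back over the head, so the tab stands near the bolt axis and moves crosswise to the handle, about 31 mm in all.
- selector (a joint): Selector angle about its pin, anticlockwise from above positive, -0.40 to 0.40 rad. Negative: tighten (tab displaced to the ratchet's +y side); positive: loosen (tab on its -y side). An over-centre spring snaps it to either side; flipping takes about 2 N at the tab. At rest it reads 0.15 to 0.40 either way, as its pawl may ride on a tooth.
- bolt (a joint): Angle of the hex bolt, 0 = tight (as it starts), growing as it is loosened (anticlockwise from above). A hidden stop ends its travel somewhere between 0.7 and 1.4 rad, different each time. The yellow pointer under the head turns with it, and the aluminium jaw draws back 9 mm per rad.
- collar: Brass stop collar round the bolt, 50 mm across, on the pedestal, 40 to 51 mm above the table; origin on the bolt axis at its underside. Its stop pin is hidden inside, at no told angle, and springy (bolt gives about 0.1 rad under 1.2 N m). The bolt must press it with 40 N, i.e. about 5 N more at the handle (140 mm out) than plain turning takes, for a quarter second.
- core: Piece of grey drill core, 60 mm diameter, 130 mm long, loose in the clamp's cradle, axis level. Origin at the middle of its underside. Leave in place.
- mug: Blue mug, 80 mm across, 95 mm tall, origin under its centre. Bystander.
- acid_bottle: White bottle with red cap, 44 mm across, 110 mm tall, origin under its centre. Bystander.
- rock_hammer: Hammer with blue handle, lying flat, origin under it. Bystander.
- core_half: Ochre piece of split core, 110 x 44 x 24 mm, origin under its centre. Bystander.
- tape: Yellow tape measure case, 65 x 35 x 62 mm, origin under its centre. Bystander.
- notebook: Orange field notebook, 190 x 125 x 14 mm, origin under its centre. Bystander.
- brush: Dusting brush lying flat, origin under it. Bystander.

How it is judged:
By the outcome, as a careful person would: the job done as asked, in the order asked, and still so for the second after the job is handed in, with the robot touching nothing.
It also fails if it takes over 58 s, if anything falls off the work surface, if the arm or the gripper's body presses on something with over 40 N, if the wrist force passes 120 N, or if a joint passes its speed limit or range.

### The arm

A 6-joint arm with a two-finger parallel gripper is mounted at the origin on the work surface. World frame = base frame: x ahead of the robot, y to its left, z up, the work surface at z = 0. Lengths are in mm, angles in rad, forces in N, time in s.
With the tool pointing down it reaches from about 150 to 775 mm from the base axis. Payload 6.1 kg.
Tool frame: the origin (TCP) lies at the very end of the fingers, on their centre line; the grasp point (between the pads) lies 19 mm behind it; z points along the fingers, y is the line along which they close (so a half turn about z gives the same grasp; the last joint's range is limited). The gripper opens to 85 mm and grips with 20 to 120 N. Pads are 22 mm wide; open, the fingers measure 114 mm over their backs; the gripper's body (76 mm by 85 mm) begins 54 mm behind the grasp point. The pads swing forward as they close: fully open they stand 13 mm farther back than shut.
Start: joints at [-1.257, 0.126, -0.04, 1.405, 0, 1.571], TCP at [162.048, -499.348, 231.295] pointing down, gripper open.
Joint ranges: [-2.72, 2.72], [-0.95, 1.95], [-1.27, 1.35], [-1.78, 2.02], [-1.46, 1.47], [-3.14, 3.14]. Speed limits (rad/s): [2.39, 2.39, 3.01, 3.14, 3.14, 3.14].

### API

Orientations are given as a unit quaternion [x, y, z, w].
In Python, from station import robot gives the robot as it stands.
- The arm moves only by the tool servo_tool, never from a script. Its argument "rows" is a list of rows, each a list of 7 numbers: the shift along the tool's x, y, z in mm, then the turn, a rotation vector about the tool's x, y, z in degrees, then the finger opening in mm, from 0 to 85.4. In form: [[x, y, z, wx, wy, wz, fingers], ...]. A call has 1 to 10 rows; each row is the pose to reach, as a shift and turn from the pose commanded when the call began, along the tool's axes at that moment; what a row does not reach only later rows make up. A row lasts 1/10 s, in which the tool goes at most 50 mm and 8.59 degrees, less where a joint would pass 70% of its speed; a pose out of reach is approached as far as the arm can. A call with a gripper value outside its range is refused whole. The fingers move at their own pace and stop on an object; "force" is the grip in N (left out, the last holds). Time passes only in rows, so rows that repeat a pose let the fingers close. It gives the time, the measured TCP pose, the force, the opening and the grip force at its end, in the units of the state.
- robot.observe(): the state, without advancing time (a new reading comes with each control period).
- robot.grab_frame(name): name is "scene" or "top" or "wrist"; returns (picture, depth): 400x640x3 uint8, red, green, blue; 400x640 float32, mm along the optical axis (not along the pixel's ray), 0 where there is no reading.
- robot.calibration(name): a dict with "fx", "fy", "cx", "cy" (pixels), "dist" ([k1, k2, p1, p2, k3] as OpenCV has them; the pictures are not rectified), "eye" and "attitude" of the camera in the world; the wrist camera has in their place "T_tool_cam" (4x4, takes a point from camera to tool coordinates, whose origin is the TCP and whose axes are the flange's). Camera axes: x right, y up, looking along -z (the intrinsics and any distortion apply to the point x, -y, -z); pixel columns grow to the right and rows downward; lengths in mm; the calibration is good to about 2 mm. A picture is of the moment at which its call begins: read the wrist's pose just before it. calibration takes no time and is no camera call.
- robot.hand_in(): hands the job in; it is judged then, once.
The state is a dict: "time_s": time; "joints": joint angles; "joint_velocities": joint speeds; "joint_torque": joint torques, N m; "position": TCP position; "ee_rot": TCP orientation; "force": force on the tool from outside, world axes, zero at the start; "wrist_torque": the same for the moment, N m; "grip_width": finger opening in mm; "finger_force": force on a finger pad.
Only numpy, scipy, OpenCV 4.12 (cv2) and the standard library are available. Lean on these libraries where they do the work, as an engineer would, in place of code of your own. Each camera call takes 0.05 s, during which the arm holds its last target. There are 200 camera calls.

## Working session

There is one attempt and no reset: what is moved stays moved. The work goes in short steps, Python scripts to look and compute and a tool call to move; the robot and the scene stay as the last step left them, time stands still between calls to the robot, and variables do not carry over. Pictures are saved under pics/ and viewed, at most 10 in all, crops included, and the job is handed in when it is done.

Besides the shell and the picture viewer there is one more tool, called as name(argument=value, ...), one argument or row to a line, values as JSON. servo_tool: Moves the arm, as the interface text tells. Its arguments: {"type":"object","properties":{"rows":{"type":"array"},"force":{"type":"number"}},"required":["rows"]}

```bash
mkdir -p pics; ls; python3 - <<'E'
from station import robot
import cv2,numpy as np
for n in("scene","top"):
    p,d=robot.grab_frame(n); cv2.imwrite(f"pics/{n}0.png",p[:,:,::-1]); np.savez(f"{n}0.npz",p=p,d=d)
    print(n,robot.calibration(n))
print(robot.calibration("wrist")); print(robot.observe())
E
```

```text
pics
scene {'fx': 385.2783322889572, 'fy': 385.2783322889572, 'cx': 320.94169565902763, 'cy': 195.3591710730111, 'dist': array([-0.03642621,  0.        ,  0.        ,  0.        ,  0.        ]), 'eye': array([ 907.26091978, -313.06207068, 1007.63146844]), 'attitude': array([0.22566863, 0.11005627, 0.41598651, 0.87402317])}
top {'fx': 373.04837553286035, 'fy': 373.04837553286035, 'cx': 314.01554698342323, 'cy': 203.17237037016477, 'dist': array([0.02392675, 0.        , 0.        , 0.        , 0.        ]), 'eye': array([ 343.27460507,    3.26928949, 1063.68665972]), 'attitude': array([-0.04697595,  0.05050327,  0.71254531, -0.69822765])}
{'fx': 328.58435994198516, 'fy': 328.58435994198516, 'cx': 321.4817025822702, 'cy': 198.80569913040628, 'dist': array([-0.04721848,  0.        ,  0.        ,  0.        ,  0.        ]), 'T_tool_cam': array([[-4.05928382e-04,  9.58475812e-01,  2.85173548e-01,
         7.25773511e+01],
       [ 9.99999221e-01,  7.25591012e-04, -1.01528831e-03,
         2.03593530e-01],
       [-1.18004865e-03,  2.85172914e-01, -9.58475361e-01,
        -1.42034198e+02],
       [ 0.00000000e+00,  0.00000000e+00,  0.00000000e+00,
         1.00000000e+00]])}
{'time_s': 0.1, 'joints': array([-1.25696971e+00,  1.26343277e-01, -4.05240578e-02,  1.40539826e+00,
        4.38180192e-05,  1.57078573e+00]), 'joint_velocities': array([ 0.00071568, -0.00229939,  0.00125839,  0.00131407,  0.00117006,
       -0.00049595]), 'joint_torque': array([ 5.69373351e-04, -4.36907172e+01,  3.53604162e+01,  1.36697001e-02,
       -6.41187080e-05, -4.16843093e-08]), 'position': array([ 161.9647838 , -498.99918678,  230.5861585 ]), 'ee_rot': array([ 9.87713253e-01,  1.56275362e-01, -9.31576857e-05, -7.29032701e-04]), 'force': array([-0.68933139,  0.60971632, -0.19506812]), 'wrist_torque': array([-0.02028837,  0.02184744, -0.03965398]), 'finger_force': 0.0, 'grip_width': 85.32110363185298}
```

View pics/top0.png

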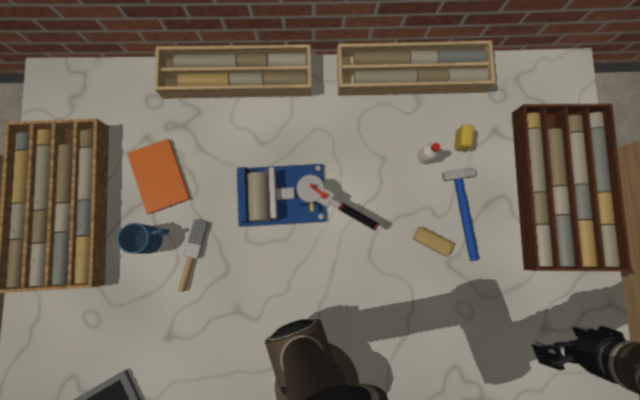

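View pics/scene0.png

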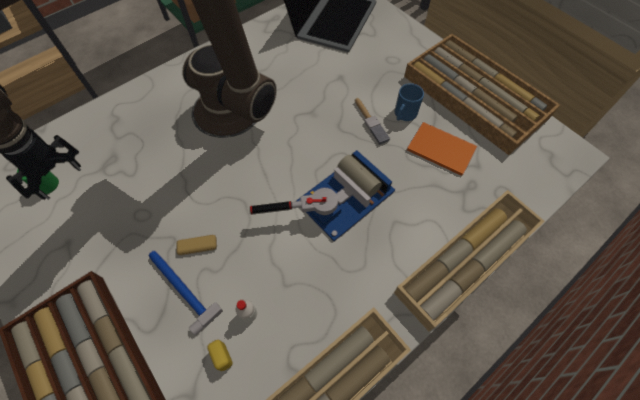

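Top view: ratchet head at about (312,188), red selector near (318,190), and the handle runs to about (380,226) with a red end. The clamp's core is to its left (+y), and the space right of it (-y) is clear. Now I measure.

```bash
cat > h.py <<'E'
import cv2,numpy as np
from scipy.spatial.transform import Rotation as R
from station import robot
def cam(n,st=None):
    c=robot.calibration(n); K=np.array([[c['fx'],0,c['cx']],[0,c['fy'],c['cy']],[0,0,1]])
    if n=="wrist":
        T=c['T_tool_cam']; Rt=R.from_quat(st['ee_rot']).as_matrix()
        return K,c['dist'],Rt@T[:3,3]+st['position'],Rt@T[:3,:3]
    return K,c['dist'],c['eye'],R.from_quat(c['attitude']).as_matrix()
def rays(C,uv):
    K,d,e,A=C; u=cv2.undistortPoints(np.float64(uv).reshape(-1,1,2),K,d).reshape(-1,2)
    v=np.c_[u[:,0],-u[:,1],-np.ones(len(u))]@A.T
    return e,v
def plane(C,uv,z):
    e,v=rays(C,uv); return e+v*((z-e[2])/v[:,2])[:,None]
def tri(C1,p1,C2,p2):
    e1,v1=rays(C1,p1);e2,v2=rays(C2,p2);v1=v1[0];v2=v2[0]
    s=np.linalg.lstsq(np.c_[v1,-v2],e2-e1,rcond=None)[0]
    a=e1+s[0]*v1;b=e2+s[1]*v2; return (a+b)/2,np.linalg.norm(a-b)
def redmask(p):
    p=p.astype(int); return ((p[...,0]>110)&(p[...,0]>1.9*p[...,1])&(p[...,0]>1.9*p[...,2])).astype(np.uint8)
def blobs(m,mn=3):
    n,l,s,c=cv2.connectedComponentsWithStats(m); return [(s[i,4],c[i].round(1),s[i,:4]) for i in range(1,n) if s[i,4]>=mn],l
E
python3 - <<'E'
from h import *
for n,b in(("top",(290,165,400,240)),("scene",(240,180,350,225))):
    f=np.load(n+"0.npz");p=f['p'];C=cam(n)
    m=np.zeros(p.shape[:2],np.uint8);x0,y0,x1,y1=b;m[y0:y1,x0:x1]=redmask(p)[y0:y1,x0:x1]
    for bl in blobs(m)[0]: print(n,"red",bl,plane(C,bl[1],100).round(),plane(C,bl[1],76).round())
    k=np.zeros_like(m);k[y0:y1,x0:x1]=(p.max(2)<45)[y0:y1,x0:x1]
    for bl in blobs(k,20)[0]: print(n,"black",bl,plane(C,bl[1],76).round())
    cv2.imwrite(f"pics/{n}c.png",cv2.resize(p[y0:y1,x0:x1,::-1],None,fx=7,fy=7 if n=='top' else 7,interpolation=cv2.INTER_CUBIC))
E
```

```text
top red (np.int32(55), array([319.4, 191.8]), array([311, 184,  16,  14], dtype=int32)) [[507. -18. 100.]] [[511. -18.  76.]]
top black (np.int32(257), array([358.6, 215.9]), array([342, 205,  34,  23], dtype=int32)) [[ 444. -121.   76.]]
scene red (np.int32(6), array([324. , 197.5]), array([323, 197,   3,   2], dtype=int32)) [[523.   4. 100.]] [[513.  12.  76.]]
scene red (np.int32(52), array([312.9, 199.9]), array([307, 198,  15,   5], dtype=int32)) [[510. -24. 100.]] [[499. -16.  76.]]
scene black (np.int32(260), array([270.1, 207.4]), array([252, 202,  38,  11], dtype=int32)) [[ 444. -121.   76.]]
scene black (np.int32(73), array([321.9, 218.3]), array([311, 211,  27,  14], dtype=int32)) [[558. -32.  76.]]
```

View pics/topc.png

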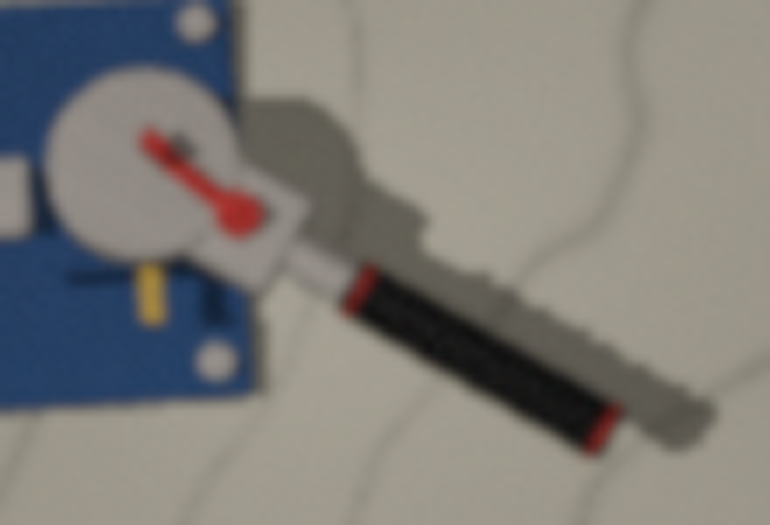

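View pics/scenec.png

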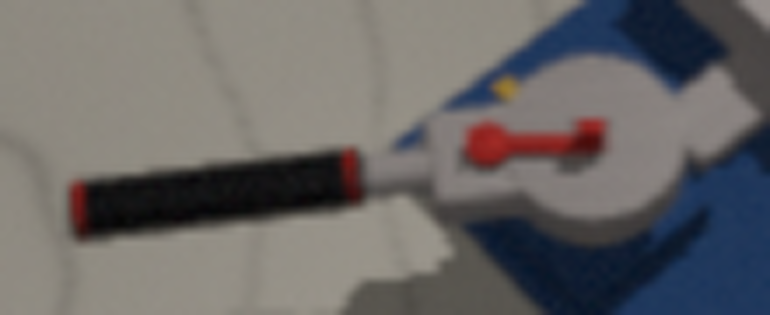

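Both crops: head centre at top (310.7,188.6) and scene (325.3,199.2). The pin is at top (324.3,195.6), the tab at top (311.4,185) and scene (324.6,198.3). The tab leans to the far (+y of ratchet, tighten) side.

```bash
python3 - <<'E'
from h import *
T,S=cam("top"),cam("scene")
P={}
for n,a,b,z in(("head",(310.7,188.6),(325.3,199.2),88),("pin",(324.3,195.6),(309.7,200.6),95),("tab",(311.4,184.8),(324.6,198.3),107),("g1",(341.4,206.4),(290,204.9),76),("g2",(376,226.4),(251.4,209.7),76)):
    x,r=tri(T,a,S,b);P[n]=x;print(n,x.round(1),r.round(1),plane(T,a,z).round(1)[0],plane(S,b,z).round(1)[0])
d=P["g2"]-P["g1"];print("yaw",np.degrees(np.arctan2(d[1],d[0])),np.linalg.norm(d), np.linalg.norm((P['g2']-P['head'])[:2]))
E
```

```text
head [520.3   7.2  82. ] 5.1 [517.9   5.   88. ] [524.    7.4  88. ]
pin [499.4 -29.3  86.9] 3.3 [497.3 -30.4  95. ] [503.7 -30.3  95. ]
tab [525.8   3.1 100.6] 0.4 [524.5   2.9 107. ] [528.6   1.  107. ]
g1 [470.8 -75.1  75.1] 2.2 [470.2 -76.   76. ] [471.8 -74.4  76. ]
g2 [ 415.6 -165.3   74. ] 2.3 [ 414.9 -166.    76. ] [ 417.3 -164.7   76. ]
yaw -121.47169761131886 105.75606393673773 201.79658447778516
```

servo_tool(
  rows=[
    [40,-27,0,0,0,-4,0],
    [80,-54,0,0,0,-8,0],
    [120,-82,0,0,0,-12,0],
    [160,-109,0,0,0,-16,0],
    [200,-136,0,0,0,-20,0],
    [240,-164,0,0,0,-24,0],
    [280,-191,0,0,0,-28,0],
    [320,-218,0,0,0,-32,0],
    [360,-245,0,0,0,-36,0],
    [400,-273,0,0,0,-40,0],
  ],
)

```text
time_s: 1.1
position: [459.0, -114.3, 231.1]
ee_rot: [0.874, 0.486, -0.0, 0.0]
force: [0.3, -1.6, 0.3]
grip_width: 0.1
finger_force: 0.0
```

```bash
cat >> h.py <<'E'
def psi(st):
    x=R.from_quat(st['ee_rot']).as_matrix()[:,0]; return np.degrees(np.arctan2(x[1],x[0]))
def totool(st,w): return R.from_quat(st['ee_rot']).as_matrix().T@np.array(w,float)
E
python3 -c "
from h import *
s=robot.observe();print(s['time_s'],s['joints'].round(3),s['position'].round(1),psi(s),s['force'].round(1),s['grip_width'])"
```

```text
1.1 [-0.244  0.028 -0.147  1.396 -0.     1.883] [ 459.  -114.3  231.1] 58.15209287227278 [ 0.3 -1.6  0.3] 0.09444847306617549
```

servo_tool(
  rows=[
    [14,3,0,0,0,-8.5,0],
    [28,6,0,0,0,-17,0],
    [42,9,0,0,0,-25.5,0],
    [56,12,0,0,0,-34,0],
    [70,15,0,0,0,-42.5,0],
    [84,18,0,0,0,-51,0],
    [98,21,0,0,0,-59.5,0],
    [112,24,0,0,0,-68,0],
    [126,27,0,0,0,-76.5,0],
    [134,28,0,0,0,-85,0],
  ],
)

```text
time_s: 2.1
position: [553.5, -16.7, 230.6]
ee_rot: [0.314, 0.949, -0.0, -0.001]
force: [-0.8, -0.4, 0.5]
grip_width: 0.2
finger_force: 0.0
```

servo_tool(
  rows=[
    [0,0,0,0,0,-5,0],
    [0,0,0,0,0,-5,0],
    [0,0,0,0,0,-5,0],
  ],
)

```text
time_s: 2.4
position: [552.8, -17.5, 231.0]
ee_rot: [0.277, 0.961, -0.0, -0.0]
force: [-0.2, 0.4, -1.3]
grip_width: -0.1
finger_force: 0.0
```

```bash
python3 - <<'E'
from h import *
s=robot.observe();p,d=robot.grab_frame("wrist");np.savez("w1.npz",p=p,d=d,ee_rot=s['ee_rot'],position=s['position'])
print(s['time_s'],s['joints'].round(2),s['position'],psi(s),s['force'])
cv2.imwrite("pics/w1.png",p[:,:,::-1])
for b in blobs(redmask(p),10)[0]: print(b)
E
```

```text
2.4 [-0.03  0.18  0.02  1.41 -0.    0.53] [552.83962897 -17.46862728 230.97012862] 147.85474843921548 [-0.23401496  0.38583238 -1.3348892 ]
(np.int32(93), array([217.1, 140.4]), array([215, 129,   6,  24], dtype=int32))
(np.int32(59), array([ 99.9, 142.8]), array([ 98, 133,   6,  21], dtype=int32))
(np.int32(657), array([294.7, 144.6]), array([268, 133,  63,  22], dtype=int32))
```

View pics/w1.png

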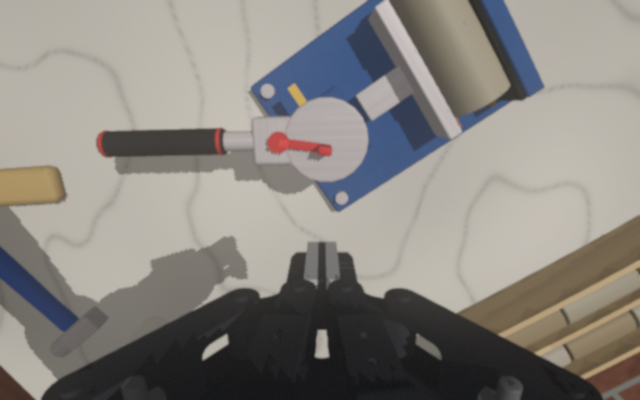

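Wrist view: head centre about (327,139), pin (278,143), tab top about (325,151), grip ends about (100,143) and (219,141). Closed fingers at about (322,245), on the tab's near side.

```bash
python3 - <<'E'
from h import *
f=np.load("w1.npz");W=cam("wrist",f);T=cam("top");s=robot.observe()
P={}
for n,w,t,z in(("head",(327,139),(310.7,188.6),88),("pin",(278,143),(324.3,195.6),95),("tab",(325,151),(311.4,184.8),107),("g1",(219,141),(341.4,206.4),76),("g2",(100,143),(376,226.4),76)):
    x,r=tri(W,w,T,t);P[n]=plane(W,w,z)[0];print(n,x.round(1),r.round(1),P[n].round(1),"in tool",totool(s,P[n]-s['position']).round(1))
v=P['g2']-P['g1'];print(np.degrees(np.arctan2(v[1],v[0])))
v=P['pin']-P['head'];print(np.degrees(np.arctan2(v[1],v[0])),np.linalg.norm(v[:2]))
E
```

```text
head [524.7   5.7  47.9] 1.4 [520.4   8.1  88. ] in tool [ 41.1   4.4 143.1]
pin [500.7 -31.4  75.5] 1.0 [500.5 -28.3  95. ] in tool [ 38.5 -36.9 136.1]
tab [525.9   2.5 102.2] 1.2 [525.8   2.4 107. ] in tool [ 33.5   2.5 124.1]
g1 [470.7 -76.4  73.6] 0.5 [471.  -75.7  76. ] in tool [ 38.2 -92.8 155.1]
g2 [ 414.6 -164.8   84.4] 0.6 [ 412.6 -170.4   76. ] in tool [  37.4 -204.   155.2]
-121.7065400734149
-118.64335137791696 41.43647245090069
```

servo_tool(
  rows=[
    [-4,2,25,0,0,0,0],
    [-4,2,55,0,0,0,0],
    [-4,2,85,0,0,0,0],
    [-4,2,110,0,0,0,0],
    [-4,2,125,0,0,0,0],
    [-4,2,133,0,0,0,0],
    [0,2,133,0,0,0,0],
    [5,2,133,0,0,0,0],
    [10,2,133,0,0,0,0],
    [13,2,133,0,0,0,0],
  ],
)

```text
time_s: 3.45
position: [543.1, -8.5, 99.4]
ee_rot: [0.276, 0.961, 0.0, 0.001]
force: [1.1, -0.7, -0.2]
grip_width: 0.1
finger_force: 0.0
```

servo_tool(
  rows=[
    [2,0,0,0,0,0,0],
    [4,0,0,0,0,0,0],
    [6,0,0,0,0,0,0],
    [8,0,0,0,0,0,0],
    [10,0,0,0,0,0,0],
    [12,0,0,0,0,0,0],
    [13,0,0,0,0,0,0],
    [13,0,0,0,0,0,0],
  ],
)

```text
time_s: 4.25
position: [531.7, -1.9, 98.2]
ee_rot: [0.276, 0.961, -0.0, -0.0]
force: [-0.5, -0.1, 0.1]
grip_width: -0.4
finger_force: 0.0
```

```bash
python3 - <<'E'
from h import *
s=robot.observe();p,d=robot.grab_frame("wrist")
print(s['time_s'],s['position'],psi(s),s['force'])
cv2.imwrite("pics/w2.png",p[:,:,::-1])
E
```

```text
4.25 [531.66602581  -1.90999656  98.16852787] 147.9849461883231 [-0.47620761 -0.11721397  0.08538659]
```

View pics/w2.png

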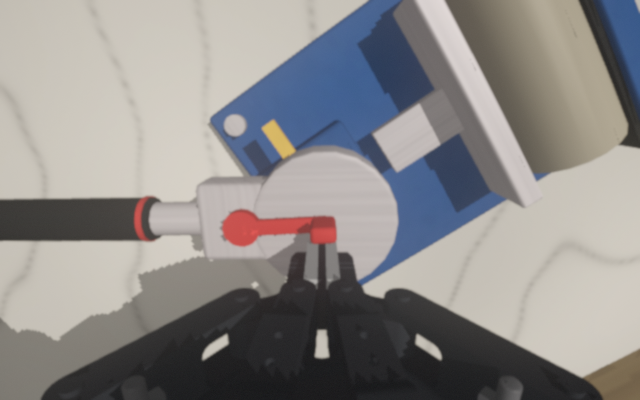

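Close up: fingers at the tab's near face (323,243), the tab now nearly in line with the axis. I keep pushing.

servo_tool(
  rows=[
    [2,0,0,0,0,0,0],
    [4,0,0,0,0,0,0],
    [6,0,0,0,0,0,0],
    [8,0,0,0,0,0,0],
    [10,0,0,0,0,0,0],
    [12,0,0,0,0,0,0],
    [12,0,0,0,0,0,0],
  ],
)

```text
time_s: 5.0
position: [522.4, 3.6, 98.5]
ee_rot: [0.276, 0.961, -0.001, 0.001]
force: [1.9, -3.2, -3.1]
grip_width: -0.4
finger_force: 2.1
```

servo_tool(
  rows=[
    [-4,0,0,0,0,0,0],
    [-10,0,0,0,0,0,0],
    [-20,0,0,0,0,0,0],
    [-30,0,0,0,0,0,0],
    [-30,0,0,0,0,0,0],
  ],
)

```text
time_s: 5.5
position: [548.7, -12.2, 98.1]
ee_rot: [0.276, 0.961, 0.0, 0.0]
force: [0.2, 0.2, -0.1]
grip_width: -0.1
finger_force: 0.0
```

```bash
python3 - <<'E'
from h import *
s=robot.observe();p,d=robot.grab_frame("wrist");np.savez("w3.npz",p=p,d=d,ee_rot=s['ee_rot'],position=s['position'])
print(s['time_s'],s['position'],psi(s),s['force'])
cv2.imwrite("pics/w3.png",p[:,:,::-1])
E
```

```text
5.5 [548.67480256 -12.22215343  98.13603644] 147.92612469661145 [ 0.17926198  0.20925928 -0.12392466]
```

View pics/w3.png

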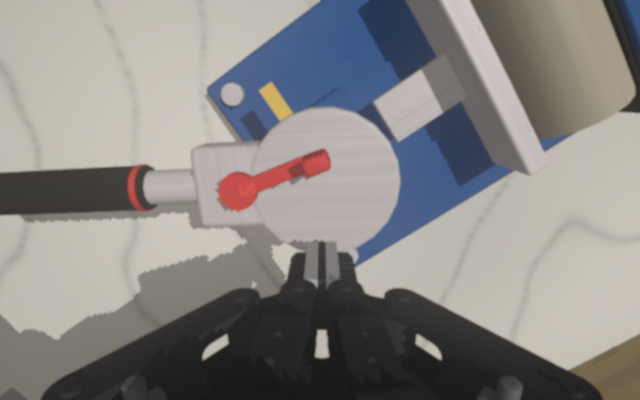

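Flipped: tab now at about (322,158), on the far (loosen) side of the axis line, arm at about 21°. Next I go to the clockwise side of the handle.

servo_tool(
  rows=[
    [-5,0,-25,0,0,0,0],
    [-5,0,-52,0,0,0,0],
    [20,-36,-52,0,0,0,0],
    [40,-72,-52,0,0,0,0],
    [60,-108,-52,0,0,0,0],
    [74,-144,-52,0,0,0,0],
    [74,-144,-30,0,0,0,0],
    [74,-144,0,0,0,0,0],
    [74,-144,30,0,0,0,0],
    [74,-144,46,0,0,0,0],
  ],
)

```text
time_s: 6.55
position: [406.6, -94.1, 50.2]
ee_rot: [0.276, 0.961, 0.0, -0.001]
force: [-1.2, 0.4, -0.2]
grip_width: 0.2
finger_force: 0.0
```

```bash
cat > arc.py <<'E'
import sys
from h import *
# arc.py: polar state about bolt axis; rows for n steps of da deg from the last commanded pose (assumed = measured)
C=np.array([520.,7.])
s=robot.observe();v=s['position'][:2]-C;th=np.degrees(np.arctan2(v[1],v[0]));r=np.linalg.norm(v)
t=np.radians(th);tang=np.array([-np.sin(t),np.cos(t)]);rad=np.array([np.cos(t),np.sin(t)])
print("t",s['time_s'],"r %.1f th %.1f psi %.1f z %.1f"%(r,th,psi(s),s['position'][2]),"F tang %.1f rad %.1f z %.1f"%(s['force'][:2]@tang,s['force'][:2]@rad,s['force'][2]),"tau",s['wrist_torque'].round(2), "j6",s['joints'][5].round(2))
if len(sys.argv)>1:
    n=int(sys.argv[1]);da=float(sys.argv[2]);
    for i in range(1,n+1):
        a=t+np.radians(da*i);w=C+r*np.array([np.cos(a),np.sin(a)])-s['position'][:2]
        q=totool(s,[*w,0]);print([round(q[0],1),round(q[1],1),0,0,0,-da*i,0],end=", ")
E
python3 arc.py 10 1.5
```

```text
t 6.55 r 151.9 th -138.3 psi 148.0 z 50.2 F tang -1.1 rad 0.6 z -0.2 tau [ 0.    0.01 -0.06] j6 0.33
[np.float64(-3.8), np.float64(-1.1), 0, 0, 0, -1.5, 0], [np.float64(-7.7), np.float64(-2.0), 0, 0, 0, -3.0, 0], [np.float64(-11.6), np.float64(-2.9), 0, 0, 0, -4.5, 0], [np.float64(-15.5), np.float64(-3.6), 0, 0, 0, -6.0, 0], [np.float64(-19.4), np.float64(-4.3), 0, 0, 0, -7.5, 0], [np.float64(-23.3), np.float64(-4.9), 0, 0, 0, -9.0, 0], [np.float64(-27.3), np.float64(-5.3), 0, 0, 0, -10.5, 0], [np.float64(-31.2), np.float64(-5.7), 0, 0, 0, -12.0, 0], [np.float64(-35.2), np.float64(-5.9), 0, 0, 0, -13.5, 0], [np.float64(-39.2), np.float64(-6.0), 0, 0, 0, -15.0, 0],
```

servo_tool(
  rows=[
    [-5,0,0,0,0,0,0],
    [-10,0,0,0,0,0,0],
    [-15,0,0,0,0,0,0],
    [-20,0,0,0,0,0,0],
    [-20,0,0,0,0,0,0],
  ],
)

```text
time_s: 7.05
position: [426.6, -105.5, 53.1]
ee_rot: [0.276, 0.961, 0.0, 0.001]
force: [0.1, -0.1, 0.9]
grip_width: -0.1
finger_force: 0.0
```

```bash
python3 arc.py 10 1.5
```

```text
t 7.05 r 146.2 th -129.7 psi 148.0 z 53.1 F tang 0.2 rad 0.0 z 0.9 tau [ 0.   -0.02 -0.03] j6 0.32
[np.float64(-3.8), np.float64(-0.5), 0, 0, 0, -1.5, 0], [np.float64(-7.6), np.float64(-0.8), 0, 0, 0, -3.0, 0], [np.float64(-11.4), np.float64(-1.1), 0, 0, 0, -4.5, 0], [np.float64(-15.3), np.float64(-1.2), 0, 0, 0, -6.0, 0], [np.float64(-19.1), np.float64(-1.3), 0, 0, 0, -7.5, 0], [np.float64(-22.9), np.float64(-1.3), 0, 0, 0, -9.0, 0], [np.float64(-26.7), np.float64(-1.1), 0, 0, 0, -10.5, 0], [np.float64(-30.6), np.float64(-0.9), 0, 0, 0, -12.0, 0], [np.float64(-34.4), np.float64(-0.6), 0, 0, 0, -13.5, 0], [np.float64(-38.2), np.float64(-0.1), 0, 0, 0, -15.0, 0],
```

servo_tool(
  rows=[
    [-3.8,-0.5,0,0,0,-1.5,0],
    [-7.6,-0.8,0,0,0,-3,0],
    [-11.4,-1.1,0,0,0,-4.5,0],
    [-15.3,-1.2,0,0,0,-6,0],
    [-19.1,-1.3,0,0,0,-7.5,0],
    [-22.9,-1.3,0,0,0,-9,0],
    [-26.7,-1.1,0,0,0,-10.5,0],
    [-30.6,-0.9,0,0,0,-12,0],
    [-34.4,-0.6,0,0,0,-13.5,0],
    [-38.2,-0.1,0,0,0,-15,0],
  ],
)

```text
time_s: 8.05
position: [456.5, -125.4, 52.2]
ee_rot: [0.147, 0.989, -0.0, -0.001]
force: [-6.1, 0.5, 5.0]
grip_width: 0.3
finger_force: 2.9
```

```bash
python3 arc.py
```

```text
t 8.05 r 146.8 th -115.6 psi 163.1 z 52.2 F tang -5.7 rad 2.2 z 5.0 tau [ 0.    1.13 -0.08] j6 0.03
```

servo_tool(
  rows=[
    [-3.8,-0.5,0,0,0,-1.5,0],
    [-7.6,-0.8,0,0,0,-3,0],
    [-11.4,-1.1,0,0,0,-4.5,0],
    [-15.3,-1.2,0,0,0,-6,0],
    [-19.1,-1.3,0,0,0,-7.5,0],
    [-22.9,-1.3,0,0,0,-9,0],
    [-26.7,-1.1,0,0,0,-10.5,0],
    [-30.6,-0.9,0,0,0,-12,0],
    [-34.4,-0.6,0,0,0,-13.5,0],
    [-38.2,-0.1,0,0,0,-15,0],
  ],
)

```text
time_s: 9.05
position: [493.0, -137.5, 52.2]
ee_rot: [0.017, 1.0, -0.001, -0.001]
force: [-5.9, -3.6, 4.2]
grip_width: 0.2
finger_force: 3.0
```

```bash
python3 arc.py
```

```text
t 9.05 r 147.0 th -100.6 psi 178.1 z 52.2 F tang -5.1 rad 4.6 z 4.2 tau [-0.6   1.15 -0.01] j6 -0.24
```

servo_tool(
  rows=[
    [-2,-0.3,0,0,0,-0.8,0],
    [-4,-0.6,0,0,0,-1.6,0],
    [-6.1,-0.9,0,0,0,-2.4,0],
    [-8.1,-1.1,0,0,0,-3.2,0],
    [-10.1,-1.4,0,0,0,-4,0],
    [-12.2,-1.6,0,0,0,-4.8,0],
    [-14.2,-1.8,0,0,0,-5.6,0],
    [-16.3,-1.9,0,0,0,-6.4,0],
    [-18.3,-2,0,0,0,-7.2,0],
    [-20.3,-2.1,0,0,0,-8,0],
  ],
)

```text
time_s: 10.05
position: [513.3, -140.0, 52.2]
ee_rot: [-0.053, 0.999, -0.001, -0.001]
force: [-5.0, -1.2, 3.3]
grip_width: -0.4
finger_force: 2.9
```

```bash
python3 arc.py
```

```text
t 10.05 r 147.2 th -92.6 psi -174.0 z 52.2 F tang -4.9 rad 1.5 z 3.3 tau [-0.29  1.02 -0.06] j6 -0.37
```

servo_tool(
  rows=[
    [-2,-0.3,0,0,0,-0.8,0],
    [-4,-0.6,0,0,0,-1.6,0],
    [-6.1,-0.9,0,0,0,-2.4,0],
    [-8.1,-1.1,0,0,0,-3.2,0],
    [-10.1,-1.4,0,0,0,-4,0],
    [-12.2,-1.5,0,0,0,-4.8,0],
  ],
)

```text
time_s: 10.65
position: [525.6, -140.1, 52.2]
ee_rot: [-0.095, 0.996, -0.0, -0.001]
force: [-5.3, -1.8, 3.3]
grip_width: -0.4
finger_force: 2.9
```

```bash
python3 arc.py
```

```text
t 10.65 r 147.2 th -87.8 psi -169.2 z 52.2 F tang -5.4 rad 1.6 z 3.3 tau [-0.33  1.04  0.07] j6 -0.45
```

servo_tool(
  rows=[
    [-2,-0.3,0,0,0,-0.8,0],
    [-4,-0.6,0,0,0,-1.6,0],
    [-6.1,-0.9,0,0,0,-2.4,0],
    [-8.1,-1.1,0,0,0,-3.2,0],
    [-10.1,-1.3,0,0,0,-4,0],
    [-12.2,-1.5,0,0,0,-4.8,0],
    [-14.2,-1.6,0,0,0,-5.6,0],
  ],
)

```text
time_s: 11.35
position: [539.9, -139.0, 52.1]
ee_rot: [-0.143, 0.99, -0.0, -0.001]
force: [-5.8, -1.5, 3.9]
grip_width: 0.1
finger_force: 2.8
```

```bash
python3 arc.py
```

```text
t 11.35 r 147.4 th -82.3 psi -163.5 z 52.1 F tang -5.9 rad 0.7 z 3.9 tau [-0.21  0.98 -0.05] j6 -0.54
```

servo_tool(
  rows=[
    [-2,-0.3,0,0,0,-0.8,0],
    [-4,-0.6,0,0,0,-1.6,0],
    [-6.1,-0.8,0,0,0,-2.4,0],
    [-8.1,-1,0,0,0,-3.2,0],
    [-10.1,-1.2,0,0,0,-4,0],
    [-12.2,-1.3,0,0,0,-4.8,0],
    [-14.2,-1.4,0,0,0,-5.6,0],
  ],
)

```text
time_s: 12.05
position: [553.9, -136.5, 52.2]
ee_rot: [-0.191, 0.982, -0.0, -0.001]
force: [-5.1, -1.6, 3.4]
grip_width: -0.1
finger_force: 2.8
```

```bash
python3 arc.py
```

```text
t 12.05 r 147.4 th -76.7 psi -158.0 z 52.2 F tang -5.3 rad 0.4 z 3.4 tau [-0.25  0.98  0.02] j6 -0.63
```

servo_tool(
  rows=[
    [-2,-0.3,0,0,0,-0.8,0],
    [-4,-0.6,0,0,0,-1.6,0],
    [-6.1,-0.8,0,0,0,-2.4,0],
    [-8.1,-1,0,0,0,-3.2,0],
    [-10.1,-1.2,0,0,0,-4,0],
    [-12.2,-1.3,0,0,0,-4.8,0],
    [-14.2,-1.4,0,0,0,-5.6,0],
  ],
)

```text
time_s: 12.75
position: [567.7, -132.6, 52.2]
ee_rot: [-0.239, 0.971, -0.0, -0.001]
force: [-5.3, -2.4, 3.1]
grip_width: -0.1
finger_force: 2.8
```

```bash
python3 arc.py
```

```text
t 12.75 r 147.5 th -71.1 psi -152.4 z 52.2 F tang -5.8 rad 0.6 z 3.1 tau [-0.38  0.9   0.01] j6 -0.71
```

servo_tool(
  rows=[
    [-2,-0.3,0,0,0,-0.8,0],
    [-4,-0.6,0,0,0,-1.6,0],
    [-6.1,-0.8,0,0,0,-2.4,0],
    [-8.1,-1,0,0,0,-3.2,0],
    [-10.1,-1.2,0,0,0,-4,0],
    [-12.2,-1.3,0,0,0,-4.8,0],
    [-14.2,-1.4,0,0,0,-5.6,0],
  ],
)

```text
time_s: 13.45
position: [581.0, -127.4, 52.2]
ee_rot: [-0.286, 0.958, -0.001, -0.001]
force: [-4.8, -3.3, 3.7]
grip_width: -0.3
finger_force: 2.8
```

```bash
python3 arc.py
```

```text
t 13.45 r 147.6 th -65.6 psi -146.8 z 52.2 F tang -5.7 rad 1.0 z 3.7 tau [-0.49  0.89  0.01] j6 -0.79
```

servo_tool(
  rows=[
    [-2,-0.3,0,0,0,-0.8,0],
    [-4,-0.6,0,0,0,-1.6,0],
    [-6.1,-0.8,0,0,0,-2.4,0],
    [-8.1,-1,0,0,0,-3.2,0],
    [-10.1,-1.2,0,0,0,-4,0],
    [-12.2,-1.3,0,0,0,-4.8,0],
    [-14.2,-1.4,0,0,0,-5.6,0],
  ],
)

```text
time_s: 14.15
position: [593.8, -121.0, 52.2]
ee_rot: [-0.332, 0.943, -0.001, -0.001]
force: [-4.9, -3.2, 2.4]
grip_width: 0.0
finger_force: 2.8
```

```bash
python3 arc.py
```

```text
t 14.15 r 147.7 th -60.0 psi -141.2 z 52.2 F tang -5.9 rad 0.3 z 2.4 tau [-0.56  0.85 -0.02] j6 -0.88
```

servo_tool(
  rows=[
    [-2,-0.3,0,0,0,-0.8,0],
    [-4,-0.5,0,0,0,-1.6,0],
    [-6.1,-0.7,0,0,0,-2.4,0],
    [-8.1,-0.9,0,0,0,-3.2,0],
    [-10.1,-1,0,0,0,-4,0],
    [-12.2,-1.1,0,0,0,-4.8,0],
    [-14.2,-1.2,0,0,0,-5.6,0],
  ],
)

```text
time_s: 14.85
position: [605.8, -113.3, 52.2]
ee_rot: [-0.378, 0.926, -0.001, -0.001]
force: [-4.1, -4.0, 2.0]
grip_width: 0.1
finger_force: 2.9
```

```bash
python3 arc.py
```

```text
t 14.85 r 147.8 th -54.5 psi -135.6 z 52.2 F tang -5.6 rad 0.9 z 2.0 tau [-0.84  0.7   0.05] j6 -0.96
```

servo_tool(
  rows=[
    [-2,-0.3,0,0,0,-0.8,0],
    [-4,-0.5,0,0,0,-1.6,0],
    [-6.1,-0.7,0,0,0,-2.4,0],
    [-8.1,-0.9,0,0,0,-3.2,0],
    [-10.1,-1,0,0,0,-4,0],
    [-12.2,-1.1,0,0,0,-4.8,0],
    [-14.2,-1.2,0,0,0,-5.6,0],
  ],
)

```text
time_s: 15.55
position: [617.1, -104.5, 52.2]
ee_rot: [-0.423, 0.906, -0.001, -0.001]
force: [-3.0, -5.4, 0.9]
grip_width: -0.0
finger_force: 2.9
```

```bash
python3 arc.py
```

```text
t 15.55 r 147.8 th -49.0 psi -130.0 z 52.2 F tang -5.8 rad 2.1 z 0.9 tau [-0.89  0.55  0.02] j6 -1.04
```

servo_tool(
  rows=[
    [-2,-0.3,0,0,0,-0.8,0],
    [-4,-0.5,0,0,0,-1.6,0],
    [-6.1,-0.7,0,0,0,-2.4,0],
    [-8.1,-0.9,0,0,0,-3.2,0],
    [-10.1,-1,0,0,0,-4,0],
    [-12.2,-1.1,0,0,0,-4.8,0],
    [-14.2,-1.2,0,0,0,-5.6,0],
  ],
)

```text
time_s: 16.25
position: [627.0, -95.2, 52.2]
ee_rot: [-0.466, 0.885, -0.002, -0.002]
force: [-3.8, -8.9, 2.2]
grip_width: -0.0
finger_force: 4.5
```

```bash
python3 arc.py
```

```text
t 16.25 r 147.9 th -43.7 psi -124.4 z 52.2 F tang -9.1 rad 3.4 z 2.2 tau [-1.55  0.68 -0.02] j6 -1.12
```

The handle has gone heavier (9 N against 5.7). Now I lean in gently.

servo_tool(
  rows=[
    [-1,-0.3,0,0,0,-0.4,0],
    [-2,-0.5,0,0,0,-0.8,0],
    [-3,-0.8,0,0,0,-1.2,0],
    [-4,-1,0,0,0,-1.5,0],
    [-4,-1,0,0,0,-1.5,0],
  ],
)

```text
time_s: 16.75
position: [629.5, -92.5, 52.2]
ee_rot: [-0.478, 0.879, -0.002, -0.002]
force: [-5.3, -8.0, 3.4]
grip_width: 0.2
finger_force: 4.7
```

```bash
python3 arc.py
```

```text
t 16.75 r 148.0 th -42.3 psi -122.9 z 52.2 F tang -9.5 rad 1.5 z 3.4 tau [-1.39  0.98 -0.07] j6 -1.14
```

servo_tool(
  rows=[
    [-1,-0.2,0,0,0,-0.4,0],
    [-2,-0.4,0,0,0,-0.8,0],
    [-3,-0.5,0,0,0,-1.2,0],
    [-4,-0.6,0,0,0,-1.5,0],
    [-4,-0.6,0,0,0,-1.5,0],
  ],
)

```text
time_s: 17.25
position: [632.0, -89.8, 52.2]
ee_rot: [-0.489, 0.872, -0.002, -0.002]
force: [-6.1, -9.6, 4.2]
grip_width: 0.1
finger_force: 5.4
```

```bash
python3 arc.py
```

```text
t 17.25 r 148.0 th -40.8 psi -121.5 z 52.2 F tang -11.3 rad 1.6 z 4.2 tau [-1.67  1.13 -0.03] j6 -1.16
```

servo_tool(
  rows=[
    [-1,-0.2,0,0,0,-0.4,0],
    [-2,-0.4,0,0,0,-0.8,0],
    [-3,-0.5,0,0,0,-1.2,0],
    [-4,-0.6,0,0,0,-1.5,0],
    [-4,-0.6,0,0,0,-1.5,0],
    [-4,-0.6,0,0,0,-1.5,0],
    [-4,-0.6,0,0,0,-1.5,0],
    [-4,-0.6,0,0,0,-1.5,0],
  ],
)

```text
time_s: 18.05
position: [634.3, -87.1, 52.2]
ee_rot: [-0.5, 0.866, -0.002, -0.003]
force: [-6.7, -10.1, 5.0]
grip_width: -0.2
finger_force: 6.0
```

```bash
python3 arc.py
```

```text
t 18.05 r 148.0 th -39.4 psi -120.0 z 52.2 F tang -12.0 rad 1.3 z 5.0 tau [-1.84  1.21 -0.02] j6 -1.18
```

servo_tool(
  rows=[
    [-1,-0.2,0,0,0,-0.4,0],
    [-2,-0.3,0,0,0,-0.8,0],
    [-2.5,-0.4,0,0,0,-1,0],
    [-2.5,-0.4,0,0,0,-1,0],
    [-2.5,-0.4,0,0,0,-1,0],
    [-2.5,-0.4,0,0,0,-1,0],
    [-2.5,-0.4,0,0,0,-1,0],
  ],
)

```text
time_s: 18.75
position: [635.8, -85.3, 52.2]
ee_rot: [-0.508, 0.862, -0.002, -0.003]
force: [-6.8, -11.3, 4.5]
grip_width: -0.3
finger_force: 6.5
```

servo_tool(
  rows=[
    [3,0,0,0,0,0,0],
    [6,0,0,0,0,0,0],
    [10,0,0,0,0,0,0],
    [18,0,0,0,0,0,0],
    [28,0,0,0,0,0,0],
    [34,0,0,0,0,0,0],
    [34,0,-30,0,0,0,0],
    [34,0,-70,0,0,0,0],
    [34,0,-110,0,0,0,0],
    [34,0,-150,0,0,0,0],
  ],
)

```text
time_s: 19.75
position: [620.6, -112.0, 203.9]
ee_rot: [-0.508, 0.861, -0.0, 0.0]
force: [-0.1, -0.4, -0.0]
grip_width: 0.2
finger_force: 0.0
```

```bash
python3 - <<'E'
from h import *
s=robot.observe();p,d=robot.grab_frame("top");w,_=robot.grab_frame("wrist")
print(s['time_s'],s['position'],s['force'])
cv2.imwrite("pics/e.png",np.vstack([cv2.resize(p[130:250,230:400,::-1],(420,296),interpolation=cv2.INTER_CUBIC),cv2.resize(w[:,:,::-1],(420,262))]))
E
```

```text
19.75 [ 620.57497207 -111.96491219  203.90931666] [-0.11701941 -0.39073545 -0.00662459]
```

View pics/e.png

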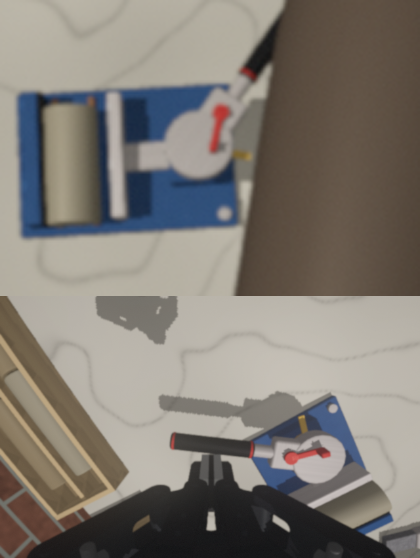

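Final views: the tab at (214,148) is on the loosen side of the head centre (200,147). The yellow pointer has turned about 80-90°, the core is in its cradle, and the fingers are clear of everything.

```bash
python3 -c "
from station import robot
print(robot.hand_in())"
```

```text
the job is handed in; nothing more can be done
None
```

I flipped the selector to loosen and backed the bolt off onto its stop, leaning about 12–13 N at the handle (plain turning took about 5.7 N). The core and the things near the clamp still look in place in the final views, and I handed the job in at about 20 s; no verdict came back.

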